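# Close a plaster mould box and lock its corner

### The job

Close the open front of the wooden mould box so it can be cast: stand the loose end board upright on the white base with its left end tucked inside the steel hook, butted flush against the ends of both side walls so that no gap is left. Then slip the orange collar down over the two half-round posts that now meet at the right-hand corner until it rests on the wood and locks them together, without shifting the upturned cup inside the box.

Things in the scene. Friction and masses are not known exactly. Their poses are not given: they have to be found in the camera images.
- mould_box: Fixed plywood box without front wall on a white base 245 x 250 x 12 mm. Origin: on the table under the middle of its inside (130 x 130 mm); +x to the back wall, -x out of the open front (towards the robot), +y to the left wall. Walls 24 mm thick, 80 high, tops at z = 92 mm; side walls centred at y = +77 and -77 mm, their front ends in the plane x = -65 mm; the base reaches to x = -137 mm
- home (a point): point on the mould box, axes parallel to the box's: where the end board's origin is when the board is home (box frame x = -77, y = 0, z = 12 mm, on the base's top face)
- hook (a point): steel hook on the left wall, 34 to 84 mm above the table. The point: inner face of its side plate, where the end board's left end stops (box frame x = -77, y = 89, z = 59 mm). A lip in front of the board runs from here 16 mm towards -y, 4 mm clear of the board's outer face when home, then flares out to 27 mm from here in y and 27 mm in -x
- post (a point): centre of the full round post (24 mm diameter) that the two half-posts make when the board is home, at the height of the wall tops (box frame x = -65, y = -77, z = 92 mm). The box's half-post, flat side to the front, stands on the right wall's front end; post tops are 40 mm above this point
- end_board: Loose plywood board standing on its long edge, 24 mm thick (own x), 178 long (own y), 80 high, about 0.3 kg. Origin: middle of its underside. The plain +x face goes against the wall ends; at the foot of the -x face runs a rail 16 mm out, 18 mm high, 100 mm long. On top of its -y end stands a half-round post, radius 12 mm, 40 mm high, flat side level with the +x face. Grip across the 24 mm
- face_left (a point): point on the end board's inner face, half way up, where the left wall's end meets it (board frame x = 12, y = 77, z = 40 mm)
- face_right (a point): point on the end board's inner face, half way up, where the right wall's end meets it (board frame x = 12, y = -77, z = 40 mm)
- collar: Loose orange plastic locking collar: ring 60 mm outside, 29 mm hole, 30 mm high, lying flat on the table. Origin: centre of its underside, z up
- cup: Loose terracotta-coloured bisque cup, 56 mm across, 58 mm high, upside down inside the mould box; origin at the centre of its foot, which is on top, so its own z points down. It is the model to be cast and must stay where it stands
Things that resemble listed ones, but are neither listed nor needed, are in the scene too. Of the things that look like the collar, the smaller one is meant.

How it is judged (in metres and radians):
On the way:
1. the end board stands on the base inside the hook, flush against both side wall ends (x of each of face_left, face_right in the frame of mould_box above -0.0675 m and x of end_board in the frame of mould_box below -0.073 m and y of end_board in the frame of mould_box above -0.004 m and z of end_board in the frame of mould_box below 0.015 m), for 0.2 s.
At the end, for the whole second after the job is handed in: End board upright (0.04 rad) on the base, its end within 4 mm of home in the hook, its face at most 2.5 mm off either side wall end; collar flat (0.08 rad) round both half-posts, centred within 6 mm, within 4 mm of the wall tops; both at rest (all of step 1 and angle between end_board's own z axis and vertical below 0.04 rad and horizontal distance between collar and post below 0.006 m and z of collar in the frame of mould_box between 0.088 and 0.096 m and angle between collar's own z axis and vertical below 0.08 rad and linear speed of each of collar, end_board below 0.02 m/s); the robot touches nothing.
It fails at once if the cup inside the box is shifted by more than 10 mm or tipped (distance of cup from where it was at the start of the episode above 0.01 m or angle between cup's own z axis and vertical below 2.9 rad).
It also fails if it takes over 67 s, if anything falls off the work surface, if the arm or the gripper's body presses on something with over 40 N, if the wrist force passes 120 N, or if a joint passes its speed limit or range.

### The arm

A 6-joint arm with a two-finger parallel gripper is mounted at the origin on a cart in front of the work surface, level with it; the furniture and walls round the work are solid. World frame = base frame: x ahead of the robot, y to its left, z up, the work surface at z = 0. Lengths are in mm, angles in rad, forces in N, time in s.
With the tool pointing down it reaches from about 300 to 875 mm from the base axis. Payload 6.4 kg.
Tool frame: the origin (TCP) lies on the centre line of the jaws, within the pads' length; the fingertips stand 25 mm ahead of it and the grasp point (between the pads) lies 6 mm ahead of it (r.finger_overhang is the distance from the TCP to the fingertips, in mm); z points along the fingers, y is the line along which they close (so a half turn about z gives the same grasp; the last joint's range is limited). The gripper opens to 85 mm and grips with 20 to 120 N. Pads are 22 mm wide; open, the fingers measure 114 mm over their backs; the gripper's body (76 mm by 85 mm) begins 54 mm behind the grasp point. The pads swing forward as they close: fully open they stand 13 mm farther back than shut.
Start: joints at [-1.522, 0.181, 1.607, -0, 1.354, -0.206], TCP at [144.945, -556.446, 256.288] pointing down, gripper open.
Joint ranges: [-2.99, 2.99], [-0.89, 2.07], [0.3, 2.58], [-1.14, 4.28], [0, 2.63], [-3.12, 3.12]. Speed limits (rad/s): [2.57, 2.57, 3.01, 3.14, 3.14, 3.14].

### API

Orientations are given as a unit quaternion [w, x, y, z].
In Python, from workcell import r, fingers, planner, sensors, cams, job gives the robot as it stands. Calls block until the motion is done:
- r.reach(position, orientation): joint-space move of the TCP to a pose.
- r.line_to(position, v=150, frame=None, contact_N=None): straight line of the TCP; frame=None keeps the orientation; v is the mean speed in mm/s. With contact_N (N) it stops when the force on the tool has changed by that much, and returns True; else False.
- r.set_joints(angles): joint-space move.
- fingers.move_gripper(opening, f_grip=None): finger opening in mm; f_grip is the grip in N (None keeps the last); returns when the fingers have stopped.
- r.pause(seconds).
- planner.inverse_kinematics(position, orientation): joint angles nearest the present ones, or None.
- sensors.get_state(): the state.
- cams.grab_frame(name): name is "scene" or "top"; returns a dict with "pixels" (384x512x3 uint8, red, green, blue), "z_map" (384x512 float32, mm along the optical axis (not along the pixel's ray), 0 where there is no reading), "fx", "fy", "cx", "cy" (pixels), "position" and "orientation" of the camera in the world. Camera axes: x right, y down, z forward; pixel columns grow to the right and rows downward; lengths in mm; the calibration is good to about 2 mm. A picture is of the moment at which its call begins.
A pose or a line that the arm cannot do raises r.IKError and nothing moves.
- job.close_job(): hands the job in; it is judged then, once.
The state is a dict: "time_s": time; "qpos": joint angles; "qd": joint speeds; "joint_torque": joint torques, N m; "tool_pos": TCP position; "tcp_rot": TCP orientation; "wrist_force": force on the tool from outside, world axes, zero at the start; "torque": the same for the moment, N m; "finger_gap": finger opening in mm; "grasp_force": force on a finger pad.
Only numpy, scipy, OpenCV 4.12 (cv2) and the standard library are available. Lean on these libraries where they do the work, as an engineer would, in place of code of your own. Each camera call takes 0.05 s, during which the arm holds its last target. There are 200 camera calls.

## Working session

There is one attempt and no reset: what is moved stays moved. The work goes in short steps, each a Python script; the robot and the scene stay as the last script left them, time stands still between calls to the robot, and variables do not carry over. Pictures are saved under pics/ and viewed, at most 10 in all, crops included, and the job is handed in when it is done.

```bash
ls; mkdir -p pics
cat > h.py <<'E'
import numpy as np, cv2
from workcell import r, fingers, planner, sensors, cams, job
from scipy.spatial.transform import Rotation as R
def rot(q): return R.from_quat([q[1],q[2],q[3],q[0]])
def cloud(f):
    z=f["z_map"]; v,u=np.mgrid[:z.shape[0],:z.shape[1]]
    c=np.stack([(u-f["cx"])/f["fx"]*z,(v-f["cy"])/f["fy"]*z,z],-1)
    p=rot(f["orientation"]).apply(c.reshape(-1,3)).reshape(c.shape)+np.array(f["position"])
    p[z<=0]=np.nan
    return p
def ray(f,u,v,h):
    d=rot(f["orientation"]).apply([(u-f["cx"])/f["fx"],(v-f["cy"])/f["fy"],1.]); o=np.array(f["position"])
    return o+d*(h-o[2])/d[2]
def down(yaw):  # tool z down, tool y at world angle yaw
    y=np.array([np.cos(yaw),np.sin(yaw),0]); z=np.array([0,0,-1.]); x=np.cross(y,z)
    q=R.from_matrix(np.stack([x,y,z],1)).as_quat(); return [q[3],q[0],q[1],q[2]]
E
python3 - <<'E'
from h import *
import pickle
for n in ("top","scene"):
    f=cams.grab_frame(n); pickle.dump(f,open(n+"0.pkl","wb"))
    cv2.imwrite(f"pics/{n}0.png",cv2.resize(f["pixels"][:,:,::-1],(800,600)))
    print(n,f["position"],f["orientation"],f["fx"],f["cx"],f["cy"])
s=sensors.get_state(); print(s["time_s"],s["tcp_rot"],s["finger_gap"])
E
```

```text
pics
top [ 405.80045457    7.08841231 1292.38844006] [-0.0247124   0.71583702 -0.69608336  0.04934186] 429.52688911102166 256.47756356210465 186.88179661243535
scene [-126.42184866  934.65858097  896.66966084] [ 0.13601132 -0.25737932  0.85177328 -0.43559051] 442.92329849506604 255.04892702849347 194.96515906702535
0.1 [-7.81319793e-04  9.91894614e-01  1.27060852e-01  6.39894813e-05] 85.33008227826065
```

View pics/top0.png

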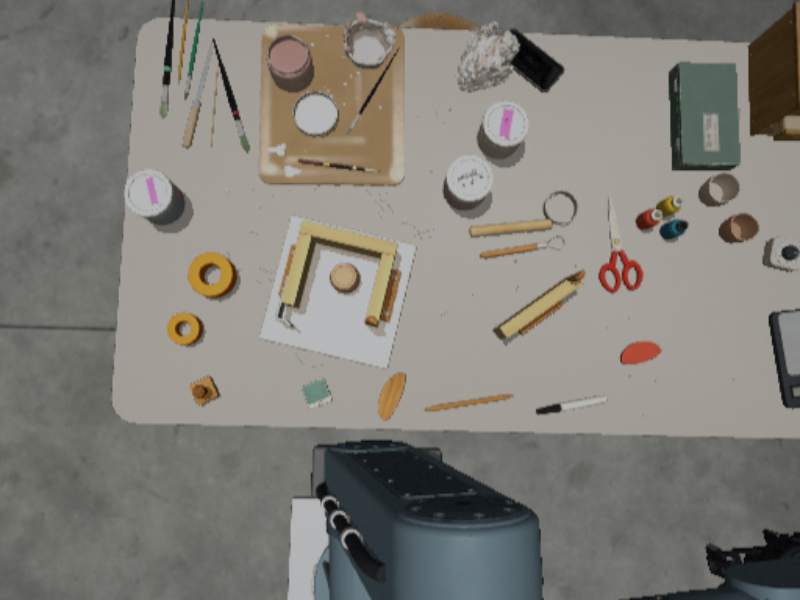

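View pics/scene0.png

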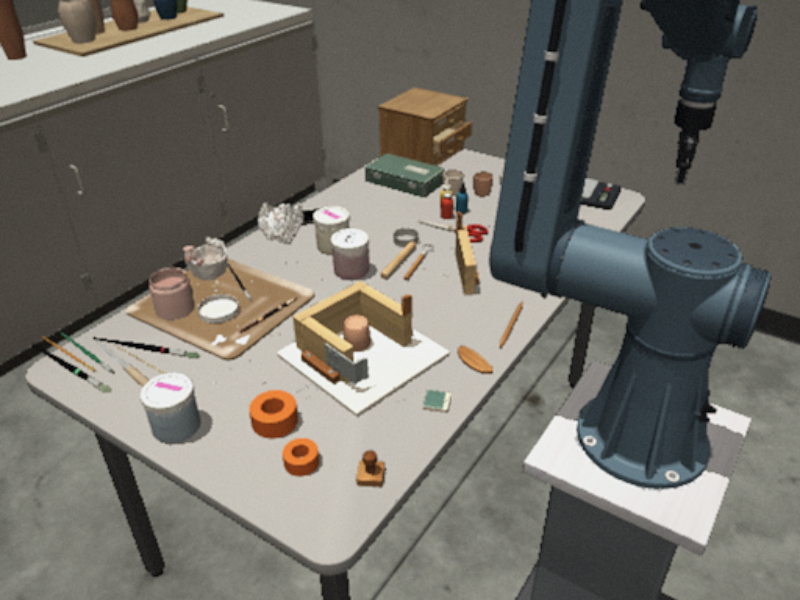

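The top view (shown at 800 px) has the box at (340,285), the board at (540,305) with its post at (578,278), and the cup at (343,277).

Collar look-alikes are the large ring at (212,275), the small ring at (184,329) and a grey metal ring at (560,208). I choose the small orange one. Board look-alikes are the tool handles at (510,228) and the sticks at (470,402); only (540,305) has a post and a rail.

```bash
cat > m.py <<'E'
from h import *
def meas(f,name,zlo,zhi,h,xy,rad,sat=0):
    """pixels with depth height in [zlo,zhi] near xy, cast on plane h -> points"""
    p=cloud(f); hsv=cv2.cvtColor(f["pixels"],cv2.COLOR_RGB2HSV)
    m=(p[...,2]>zlo)&(p[...,2]<zhi)&(np.hypot(p[...,0]-xy[0],p[...,1]-xy[1])<rad)&(hsv[...,1]>=sat)
    n,l,st,_=cv2.connectedComponentsWithStats(m.astype(np.uint8),connectivity=8)
    if n<2: print(name,"none"); return None
    m=l==1+np.argmax(st[1:,4]); v,u=np.nonzero(m)
    P=np.array([ray(f,a,b,h) for a,b in zip(u,v)])[:,:2]
    (c,s,a)=cv2.minAreaRect(P.astype(np.float32))
    w,V=np.linalg.eigh(np.cov(P.T)); 
    print(name,"n",len(P),"px",u.mean().round(1),v.mean().round(1),"z med",np.median(p[m][:,2]).round(1),"cen",P.mean(0).round(1),"rect",np.round(c,1),np.round(s,1),round(a,2),"pca",round(np.degrees(np.arctan2(V[1,1],V[0,1])),2),
      "circ",np.round(cv2.minEnclosingCircle(P.astype(np.float32)),1) if 0 else "")
    return P
E
python3 - <<'E'
from m import *; import pickle
F={n:pickle.load(open(n+"0.pkl","rb")) for n in ("top","scene")}
T=F["top"]; pc=cloud(T)
g=lambda u,v:pc[int(v/1.5625),int(u/1.5625)]
for k,(u,v) in dict(back=(348,238),cup=(343,277),post=(373,321),base=(330,330),board=(540,306),bpost=(579,277),sm=(176,322),lg=(200,262),table=(250,400)).items(): print(k,g(u,v).round(1))
box=g(340,285)[:2]; brd=g(540,306)[:2]; sm=ray(T,184/1.5625,329/1.5625,30)[:2]; lg=ray(T,212/1.5625,275/1.5625,30)[:2]
for n,f in F.items():
    print(n); 
    meas(f,"walls",86,98,92,box,150,60); meas(f,"cup",60,76,70,box,50); meas(f,"postbox",125,139,132,box,150)
    meas(f,"board",74,86,80,brd,120); meas(f,"bpost",110,126,120,brd,130)
    meas(f,"small",24,36,30,sm,50,100); meas(f,"large",24,70,30,lg,60,100)
im=T["pixels"][185:235,95:270,::-1]; a=cv2.resize(im[:, :60],(400,333),interpolation=3)
b=cv2.resize(T["pixels"][165:225,310:382,::-1],(400,333),interpolation=3)
cv2.imwrite("pics/crop.png",np.hstack([a,b]))
E
```

```text
back [628.7  66.9  93.2]
cup [560.8  74.4  65.3]
post [477.9  16.9 129.7]
base [465.   97.2  14.5]
board [ 518.3 -287.3   78.9]
bpost [ 567.  -347.7  118. ]
sm [470.9 384.3  27.3]
lg [584.9 340.8  42.1]
table [328.7 243.5  -0.6]
top
walls n 1211 px 217.7 166.8 z med 91.8 cen [586.4  77.5] rect [566.3  80. ] [180.4 152. ] 78.05 pca 83.66 circ 
cup n 221 px 219.8 176.0 z med 67.2 cen [563.   71.8] rect [562.5  72. ] [44.8 46.7] 47.08 pca 159.53 circ 
postbox n 32 px 237.3 203.9 z med 131.3 cen [480.6  18.8] rect [480.4  19.6] [10.8 21.6] 1.62 pca 80.63 circ 
board n 489 px 345.0 195.7 z med 80.1 cen [ 516.2 -287.1] rect [ 520.1 -291.5] [ 24.3 178.2] 36.72 pca 125.94 circ 
bpost n 34 px 370.2 175.6 z med 119.2 cen [ 570.7 -347.8] rect [ 571.  -348.5] [11.7 24.2] 45.76 pca 129.03 circ 
small n 250 px 117.2 209.8 z med 29.5 cen [460.3 368. ] rect [461.  368.5] [55.5 57.5] 3.27 pca 97.03 circ 
large n 516 px 134.7 175.2 z med 40.9 cen [563. 323.] rect [562.4 322.3] [86.1 79.9] 47.05 pca 70.94 circ 
scene
walls n 744 px 219.5 200.0 z med 91.4 cen [579.6  87.7] rect [560.6  82.8] [182.2 159.5] 78.45 pca 84.35 circ 
cup n 141 px 228.0 206.6 z med 67.4 cen [555.3  79.3] rect [554.2  80.5] [43.4 61.2] 37.42 pca 123.92 circ 
postbox n 23 px 260.2 189.7 z med 131.0 cen [473.2  22.9] rect [471.6  23.7] [15.1 20.9] 33.23 pca 99.1 circ 
board n 181 px 298.4 157.8 z med 79.6 cen [ 509.6 -281. ] rect [ 513.  -285.2] [ 25.5 187.6] 36.48 pca 125.82 circ 
bpost n 15 px 294.0 137.3 z med 117.5 cen [ 562.6 -338.7] rect [ 562.1 -337.8] [ 7.3 38.2] 29.87 pca 123.91 circ 
small n 268 px 191.9 289.1 z med 29.3 cen [454.8 373.3] rect [455.  372.8] [57.2 59.5] 44.61 pca 149.86 circ 
large n 544 px 174.5 261.6 z med 40.4 cen [561.5 322.4] rect [561.5 322.8] [80.6 97.6] 40.76 pca 141.22 circ
```

View pics/crop.png

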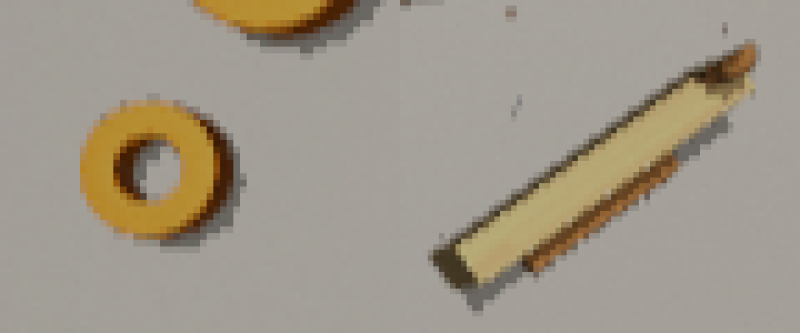

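The crop confirms the small ring (left half, about (150,170)). It also shows the board with its half-post at the upper-right end and its rail on the lower-right side, so the plain +x face points up-left (world yaw about 36.7°). The half-post checks agree with the estimated poses to within 1 mm in the top view, so I'm using those. Grasping the board next.

```bash
cat >> h.py <<'E'
BY=np.radians(-11.95); BO=np.array([554.6,82.5])
bx=np.array([np.cos(BY),np.sin(BY)]); by=np.array([-np.sin(BY),np.cos(BY)])
def box(x,y,z): return [*(BO+x*bx+y*by),z]
def tobox(p): d=np.array(p[:2])-BO; return np.array([d@bx,d@by,p[2] if len(p)>2 else 0])
def st(t=""):
    s=sensors.get_state(); print(t,"t",round(s["time_s"],2),"tcp",np.round(s["tool_pos"],1),"box",tobox(s["tool_pos"]).round(1),"F",np.round(s["wrist_force"],1),"gap",round(s["finger_gap"],1),"g",np.round(s["grasp_force"],1)); return s
E
python3 - <<'E'
from h import *
q=down(np.radians(36.7)); b=[520.1,-291.5]
print(planner.inverse_kinematics([*b,160],q), planner.inverse_kinematics([*b,160],down(np.radians(216.7))))
r.reach([*b,160],q); r.line_to([*b,56],v=120); st("down")
fingers.move_gripper(15,f_grip=60); st("grip")
r.line_to([*b,230],v=150); st("lift")
q2=down(BY); r.reach(box(-82,-32,240),q2); st("over")
import pickle
for n in ("top","scene"):
    f=cams.grab_frame(n); pickle.dump(f,open(n+"1.pkl","wb"))
    cv2.imwrite(f"pics/{n}1.png",cv2.resize(f["pixels"][100:300,130:390,::-1],(780,600),interpolation=3))
E
```

```text
[-7.09732642e-01  3.27450242e-01  1.63273676e+00 -4.44089210e-16
  1.18140566e+00 -1.35026848e+00] [-7.09732642e-01  3.27450242e-01  1.63273676e+00 -4.44089210e-16
  1.18140566e+00  1.79132418e+00]
down t 2.83 tcp [ 520.7 -292.    56.9] box [  44.4 -373.4   56.9] F [ 0.3 -0.2 -0. ] gap 85.9 g 0.0
grip t 3.42 tcp [ 520.2 -291.6   56.3] box [  43.8 -373.1   56.3] F [-1.5  0.9  3.7] gap 23.5 g 59.1
lift t 4.72 tcp [ 519.5 -291.   228.6] box [  43.  -372.7  228.6] F [-0.  -0.9 -3.5] gap 23.6 g 58.8
over t 6.08 tcp [468.1  67.7 239.9] box [-81.6 -32.4 239.9] F [-0.7 -0.8 -2.8] gap 23.0 g 58.8
```

View pics/scene1.png

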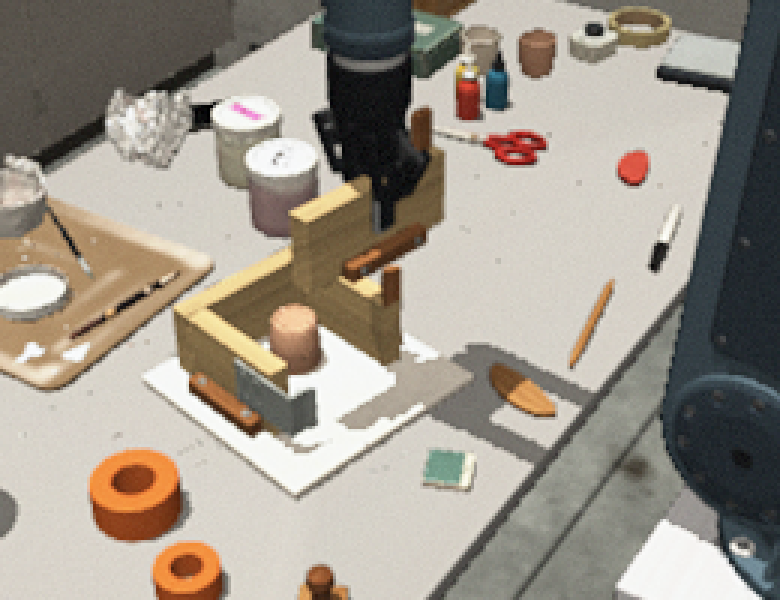

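Run:
```python
from m import *; import pickle
# held board: its underside at z=240-56=184 -> post top 304
for n in ("top","scene"):
    f=pickle.load(open(n+"1.pkl","rb")); print(n)
    for nm,lo,hi,h,x in (("bpost",290,316,304,-109),("boardtop R",255,272,264,-90),("boardtop L",255,272,264,40)):
        P=meas(f,nm,lo,hi,h,box(-82,x,0)[:2],45,60)
        if P is not None:
            Q=np.array([tobox(p)[:2] for p in P]); print("  box",Q.mean(0).round(1),np.percentile(Q,[2,98],axis=0).round(1).tolist())
```

```text
top
bpost n 40 px 248.0 208.5 z med 302.3 cen [459.7  -7.9] rect [459.4  -7.1] [22.7 11.3] 65.03 pca 66.55 circ 
  box [ -74.2 -108.1] [[-79.9, -118.2], [-68.6, -97.6]]
boardtop R n 62 px 247.2 213.7 z med 263.9 cen [449.3  -6.9] rect [451.1  -7.3] [23.5 19.2] 80.37 pca 83.54 circ 
  box [ -84.5 -109.2] [[-92.0, -120.4], [-75.4, -97.9]]
boardtop L none
scene
bpost n 35 px 270.1 138.7 z med 299.0 cen [451.2   6. ] rect [452.    5.2] [16.8 29.1] 32.59 pca 112.92 circ 
  box [-85.4 -96.2] [[-97.0, -109.9], [-74.3, -81.9]]
boardtop R n 29 px 273.8 150.2 z med 263.0 cen [445.   -4.9] rect [445.   -5.2] [17.5 41.8] 49.01 pca 141.51 circ 
  box [ -89.2 -108.2] [[-104.5, -118.4], [-69.1, -92.1]]
boardtop L n 156 px 237.4 168.6 z med 262.8 cen [474.7 131.4] rect [474.1 128.8] [69.9 33.2] 79.55 pca 80.0 circ 
  box [-88.3  31.3] [[-104.0, -1.0], [-72.4, 62.2]]
```

The scene crop shows the board held upright and level, with its post at (423,130) on the right end; the hook is at (285,395). The top view puts the held post within about 1.3 mm of where the robot expects it, so that camera matches the robot well. Next I lower the board, touch the right wall, then slide into the hook.

Run:
```python
from h import *
r.line_to(box(-82,-32,85),v=150)
c=r.line_to(box(-82,-32,62),v=25,contact_N=6); s=st("base %s"%c); z=s["tool_pos"][2]+1.0
p=tobox(s["tool_pos"])
r.line_to(box(p[0],p[1],z),v=20)
c=r.line_to(box(-70,p[1],z),v=20,contact_N=6); s=st("wall %s"%c)
```

```text
base True t 8.03 tcp [467.4  68.2  68.2] box [-82.4 -32.   68.2] F [-1.5  0.5  4.9] gap 23.8 g 60.0
wall True t 8.68 tcp [471.6  67.3  68.3] box [-78.1 -32.1  68.3] F [-1.6  0.6  3.8] gap 23.3 g 60.4
```

Run:
```python
from h import *
r.line_to(box(-82,-32,71.5),v=20); r.pause(0.2); st("up")
c=r.line_to(box(-70,-32,71.5),v=15,contact_N=6); r.pause(.1); s=st("wall %s"%c)
```

```text
up t 9.28 tcp [467.7  68.2  71.4] box [-82.1 -32.   71.4] F [ 0.4  1.  -2.8] gap 23.5 g 59.7
wall True t 9.84 tcp [470.8  67.4  70.2] box [-78.9 -32.1  70.2] F [ 0.5  1.4 -3.4] gap 23.3 g 59.5
```

Run:
```python
from h import *
for k in range(2):
    c=r.line_to(box(-70,-32,71),v=15,contact_N=10); s=st("wall %s"%c)
    if not c: break
ss=[sensors.get_state() for _ in range(5)]
print([np.round(x["tool_pos"],2).tolist() for x in ss])
```

```text
wall True t 10.2 tcp [471.2  67.3  69.2] box [-78.5 -32.2  69.2] F [-1.   0.1 -3.1] gap 23.5 g 59.6
wall True t 10.57 tcp [471.3  67.2  68.5] box [-78.3 -32.2  68.5] F [-0.9 -0.1  4.4] gap 23.5 g 60.5
[[471.31, 67.17, 68.46], [471.31, 67.17, 68.46], [471.31, 67.17, 68.46], [471.31, 67.17, 68.46], [471.31, 67.17, 68.46]]
```

Run:
```python
from h import *
r.line_to(box(-80.3,-32,70.5),v=20); r.pause(.1); st("back")
c=r.line_to(box(-80.3,-12,70.5),v=40,contact_N=15); st("slide1 %s"%c)
if not c:
    c=r.line_to(box(-80.3,8,70.5),v=20,contact_N=10); st("slide2 %s"%c)
import pickle
f=cams.grab_frame("scene"); pickle.dump(f,open("scene2.pkl","wb"))
cv2.imwrite("pics/scene2.png",cv2.resize(f["pixels"][150:280,150:320,::-1],(780,600),interpolation=3))
```

```text
back t 10.97 tcp [469.2  67.9  70.3] box [-80.5 -32.   70.3] F [-0.2  0.3 -2.6] gap 23.5 g 59.6
slide1 False t 11.62 tcp [473.5  87.6  70.5] box [-80.4 -11.8  70.5] F [ 0.4 -1.4 -3. ] gap 23.5 g 59.6
slide2 True t 12.25 tcp [475.4  97.9  70. ] box [-80.6  -1.3  70. ] F [ 1.4 -1.4 -1.7] gap 23.3 g 59.8
```

View pics/scene2.png

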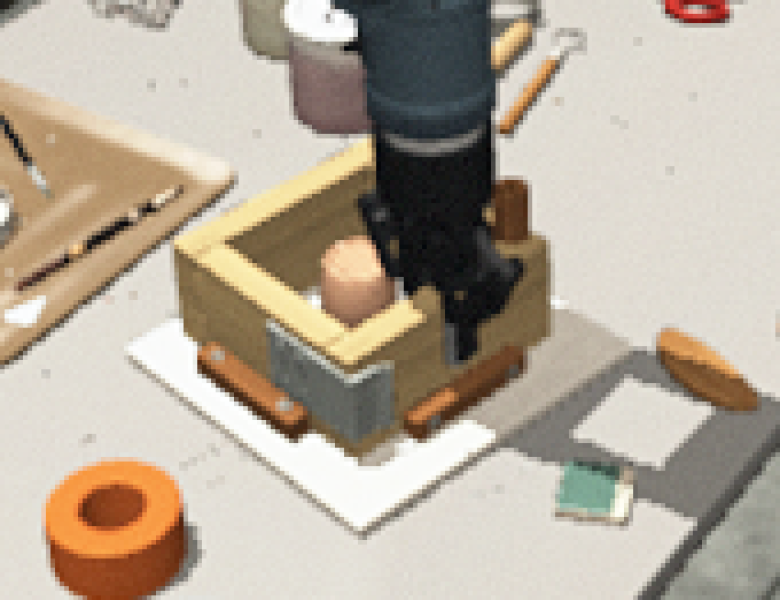

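The view shows the board's left end inside the hook (370,400), touching the stop. The cup at (355,280) hasn't moved. Next: seat the board in +x, lower it, release, then press it with the outer finger.

Run:
```python
from h import *
s=st(); y=tobox(s["tool_pos"])[1]
c=r.line_to(box(-70,y,70),v=15,contact_N=15); p=tobox(st("push %s"%c)["tool_pos"])
c=r.line_to([*box(*p)[:2],63],v=15,contact_N=6); p=tobox(st("lower %s"%c)["tool_pos"])
c=r.line_to(box(p[0],p[1]+8,p[2]),v=15,contact_N=12); p=tobox(st("hook %s"%c)["tool_pos"])
c=r.line_to(box(-70,p[1],p[2]),v=15,contact_N=18); p=tobox(st("push2 %s"%c)["tool_pos"])
r.line_to(box(p[0]+1,p[1],p[2]),v=15); st("press")
fingers.move_gripper(40); p=tobox(st("open")["tool_pos"])
c=r.line_to(box(p[0]+14,p[1],p[2]),v=20,contact_N=12); q=tobox(st("outer push %s"%c)["tool_pos"])
r.line_to(box(p[0],p[1],p[2]),v=60); r.line_to(box(p[0],p[1],230),v=150); st("up")
r.reach([461,300,230],down(np.radians(65.5))); st("aside")
import pickle
for n in ("top","scene"):
    f=cams.grab_frame(n); pickle.dump(f,open(n+"3.pkl","wb"))
f=pickle.load(open("top3.pkl","rb"))
cv2.imwrite("pics/top3.png",cv2.resize(f["pixels"][130:240,160:275,::-1],(627,600),interpolation=3))
```

```text
t 12.3 tcp [475.4  97.9  69.9] box [-80.7  -1.3  69.9] F [ 1.2 -1.5 -1.8] gap 23.8 g 59.8
push True t 12.77 tcp [476.7  97.4  68.7] box [-79.3  -1.6  68.7] F [-2.9  0.4  6.3] gap 23.6 g 60.7
lower True t 12.97 tcp [476.6  97.3  68.5] box [-79.4  -1.6  68.5] F [-1.6 -1.7  5.4] gap 23.1 g 60.8
hook True t 13.27 tcp [476.7  97.6  68.6] box [-79.4  -1.3  68.6] F [-2.4 -2.4  5. ] gap 23.4 g 60.6
push2 True t 13.62 tcp [476.6  97.7  68.6] box [-79.4  -1.3  68.6] F [-2.9 -0.7  5.7] gap 23.3 g 60.9
press t 13.87 tcp [476.7  97.6  68.6] box [-79.4  -1.3  68.6] F [-6.9 -0.7  6.1] gap 23.3 g 61.0
open t 14.18 tcp [477.8  97.4  68.5] box [-78.3  -1.3  68.5] F [-0.5 -0.5 -0.1] gap 40.1 g 0.0
outer push True t 14.72 tcp [485.3  95.6  67.4] box [-70.5  -1.5  67.4] F [-0.5 -0.4 -0.5] gap 40.0 g 0.0
up t 16.22 tcp [477.1  97.4 229. ] box [-78.9  -1.4 229. ] F [-0.1  0.1  0.4] gap 39.9 g 0.0
aside t 17.12 tcp [460.8 299.5 229.3] box [-136.7  192.8  229.3] F [0.2 0.1 0.3] gap 40.0 g 0.0
```

View pics/top3.png

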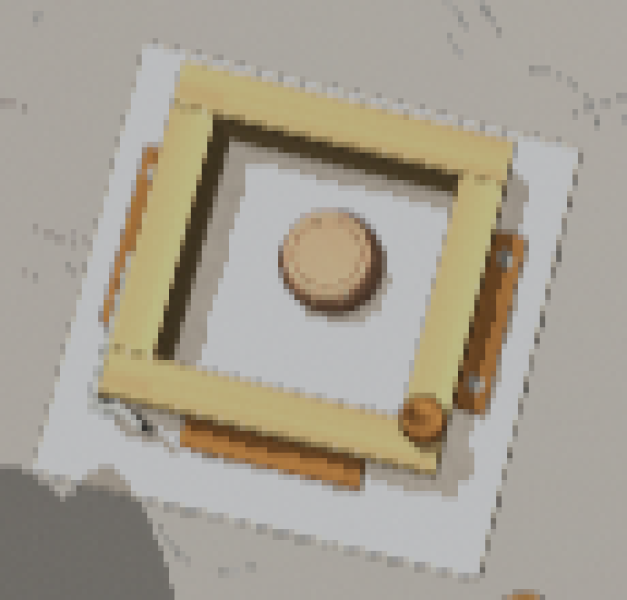

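Run:
```python
from m import *; import pickle
for n in ("top","scene"):
    f=pickle.load(open(n+"3.pkl","rb")); print(n)
    for nm,lo,hi,h,x,rad in (("post",122,139,132,(-65,-77),35),("cup",60,76,70,(10,-8),50),("alltop",86,98,92,(0,0),150),("small",24,36,30,tobox([461,368]),50)):
        P=meas(f,nm,lo,hi,h,box(x[0],x[1],0)[:2],rad,60 if nm!="cup" else 0)
        if P is not None:
            Q=np.array([tobox(p)[:2] for p in P]); print("  box",Q.mean(0).round(1),np.percentile(Q,[1,99],axis=0).round(1).tolist())
            if nm=="alltop":
                fr=Q[(Q[:,0]<-40)]; 
                for y0 in range(-85,90,15):
                    k=Q[(abs(Q[:,1]-y0)<6)&(Q[:,0]<-40)]; print(y0,len(k),np.percentile(k[:,0],[5,95]).round(1) if len(k) else "")
```

```text
top
post n 65 px 237.1 205.9 z med 131.4 cen [475.3  19.1] rect [475.   19.5] [21.6 21.6] 1.71 pca -142.49 circ 
  box [-64.5 -78.4] [[-75.6, -89.5], [-53.5, -67.4]]
cup n 224 px 219.8 176.0 z med 67.3 cen [563.1  71.9] rect [563.2  71.4] [46.2 45.7] 1.89 pca 149.8 circ 
  box [10.5 -8.6] [[-12.3, -31.2], [33.1, 13.6]]
alltop n 1682 px 214.9 177.6 z med 91.7 cen [555.7  84.1] rect [554.4  82.3] [179.7 176.3] 78.04 pca 118.14 circ 
  box [0.7 1.8] [[-87.5, -89.2], [86.5, 86.4]]
-85 40 [-86.4 -41.6]
-70 39 [-87.  -41.4]
-55 34 [-87.  -67.6]
-40 32 [-86.9 -68.1]
-25 34 [-86.7 -68. ]
-10 34 [-86.6 -67.9]
5 33 [-86.5 -67.8]
20 34 [-87.5 -68.3]
35 32 [-87.  -68.1]
50 36 [-86.7 -66.1]
65 58 [-84.5 -44.8]
80 76 [-85.8 -42.2]
small none
scene
post n 41 px 261.0 191.0 z med 130.8 cen [467.5  27.3] rect [467.5  27.2] [18.1 31.2] 33.23 pca 123.21 circ 
  box [-73.8 -72.1] [[-87.2, -85.6], [-60.2, -58.7]]
cup n 142 px 228.1 206.7 z med 67.2 cen [554.8  79.6] rect [554.1  80.6] [43.4 61.5] 37.42 pca 129.64 circ 
  box [ 0.8 -2.8] [[-24.5, -28.0], [27.1, 21.2]]
alltop n 638 px 240.9 207.0 z med 91.7 cen [504.6  80.1] rect [547.7  85.7] [181.1 181.3] 78.84 pca 111.24 circ 
  box [-48.4 -12.7] [[-96.5, -87.0], [75.5, 89.7]]
-85 13 [-90.4 -41.1]
-70 38 [-92.1 -42.5]
-55 25 [-94.3 -54.1]
-40 23 [-94.5 -68.7]
-25 23 [-95.3 -69.6]
-10 24 [-94.6 -69.9]
5 23 [-94.5 -71.9]
20 23 [-93.1 -70.7]
35 28 [-95.7 -69.6]
50 26 [-94.4 -69.1]
65 40 [-93.3 -44.1]
80 53 [-93.7 -43.4]
small n 282 px 192.2 288.8 z med 29.3 cen [454.8 372.2] rect [455.2 372.7] [57.  63.5] 39.3 pca 137.07 circ 
  box [-157.6  262.8] [[-187.6, 234.2], [-127.3, 291.1]]
```

The board sits home. In the top crop its edge runs straight along the wall ends with no gap, the post at (422,418) is a full round, and the cup's position is unchanged (10.5, -8.6 in the box frame). Next I centre the collar with two crossed squeezes and pick it up.

Run:
```python
from h import *
c=[460.8,368.2]; q1=down(np.radians(65.5)); q2=down(np.radians(155.5))
fingers.move_gripper(78,f_grip=20)
r.reach([*c,70],q1); print(r.finger_overhang)
k=r.line_to([*c,12],v=40,contact_N=5); z=st("table %s"%k)["tool_pos"][2]+5
print("z",z)
r.line_to([*c,z],v=40)
fingers.move_gripper(40,f_grip=20); st("sq1")
fingers.move_gripper(78); r.line_to([*c,65],v=100)
r.reach([*c,65],q2); r.line_to([*c,z],v=80)
fingers.move_gripper(40,f_grip=20); st("sq2")
fingers.move_gripper(78); r.line_to([*c,65],v=100); st()
r.reach([461,230,250],q1)
import pickle
for n in ("top","scene"): pickle.dump(cams.grab_frame(n),open(n+"4.pkl","wb"))
from m import meas
for n in ("top","scene"):
    f=pickle.load(open(n+"4.pkl","rb")); meas(f,"small",24,36,30,c,50,100); meas(f,"post",122,139,132,[475,19],35)
f=pickle.load(open("top4.pkl","rb")); hsv=cv2.cvtColor(f["pixels"],cv2.COLOR_RGB2HSV)
st()
```

```text
25.0
table True t 19.68 tcp [460.7 368.1  14.8] box [-151.   260.    14.8] F [-1.5 -1.6  6.3] gap 78.0 g 2.9
z 19.757996662689163
sq1 t 20.28 tcp [461.3 368.5  20.2] box [-150.5  260.4   20.2] F [-0.7 -0.5  4.2] gap 59.0 g 24.6
sq2 t 23.63 tcp [461.4 368.5  20.6] box [-150.4  260.6   20.6] F [-0.6 -0.   4.1] gap 60.1 g 22.0
 t 24.56 tcp [460.8 368.2  65.2] box [-150.9  260.1   65.2] F [0.5 0.2 0.8] gap 77.9 g 0.0
small none
post n 66 px 237.1 205.8 z med 131.0 cen [475.4  19.3] rect [475.   19.5] [21.6 21.6] 1.71 pca 62.9 circ 
small n 261 px 191.8 288.3 z med 29.6 cen [457.  371.3] rect [456.6 371. ] [56.5 60.4] 41.58 pca 146.53 circ 
post n 41 px 261.3 190.6 z med 130.5 cen [467.8  25. ] rect [466.3  26.4] [21.1 31.2] 33.23 pca 133.34 circ 
 t 25.87 tcp [460.5 230.2 248.9] box [-122.6  125.1  248.9] F [-0.5  0.1  1. ] gap 77.8 g 0.0
```

Run:
```python
from h import *; from m import meas; import pickle
r.set_joints([-0.6]+list(sensors.get_state()["qpos"][1:]))
f=cams.grab_frame("top"); pickle.dump(f,open("top5.pkl","wb"))
for h in (30,):
    P=meas(f,"small",24,36,30,[461,368],50,100)
meas(f,"post",122,139,132,[475,19],35)
T0=pickle.load(open("top0.pkl","rb")); meas(T0,"small0",24,36,30,[461,368],50,100); st()
```

```text
small n 255 px 117.8 209.2 z med 29.7 cen [462.  366.3] rect [461.3 365.7] [55.5 57.5] 3.26 pca 98.41 circ 
post n 66 px 237.1 205.8 z med 131.2 cen [475.4  19.3] rect [475.   19.5] [21.6 21.6] 1.71 pca 62.9 circ 
small0 n 250 px 117.2 209.8 z med 29.5 cen [460.3 368. ] rect [461.  368.5] [55.5 57.5] 3.27 pca 97.03 circ 
 t 27.45 tcp [ 480.5 -184.7  248.9] box [ -17.1 -276.7  248.9] F [-0.2 -0.2  0.1] gap 78.2 g 0.0
```

Run:
```python
from h import *; import pickle
c=[460.8,368.2]; q2=down(np.radians(155.5)); z=20.
fingers.move_gripper(78)
r.reach([*c,80],q2); r.line_to([*c,z],v=80)
fingers.move_gripper(40,f_grip=45); st("grip")
r.line_to([*c,175],v=150); st("lift")
t=[474.1,20.8]
r.reach([*t,175],q2); r.pause(.2); st("over")
pickle.dump(cams.grab_frame("scene"),open("scene6.pkl","wb"))
k=r.line_to([*t,135],v=40,contact_N=8); st("down %s"%k)
if not k:
    k=r.line_to([*t,107],v=25,contact_N=10); st("seat %s"%k)
f=cams.grab_frame("scene"); cv2.imwrite("pics/scene7.png",cv2.resize(f["pixels"][130:270,160:340,::-1],(771,600),interpolation=3))
```

```text
grip t 30.96 tcp [461.6 368.7  21.2] box [-150.2  260.7   21.2] F [-0.1  0.3  5.9] gap 59.0 g 48.8
lift t 32.14 tcp [460.1 367.8 173.8] box [-151.5  259.5  173.8] F [-0.4 -0.3 -1.3] gap 59.3 g 48.4
over t 33.65 tcp [474.2  21.7 175. ] box [-66.  -76.1 175. ] F [-0.4  0.2 -1. ] gap 59.5 g 48.4
down False t 34.85 tcp [474.3  20.7 135.3] box [-65.7 -77.  135.3] F [ 0.3  0.6 -1.1] gap 59.0 g 48.4
seat True t 35.68 tcp [474.   20.8 113.2] box [-66.1 -77.1 113.2] F [-2.7 -0.   6.4] gap 59.1 g 49.0
```

View pics/scene7.png

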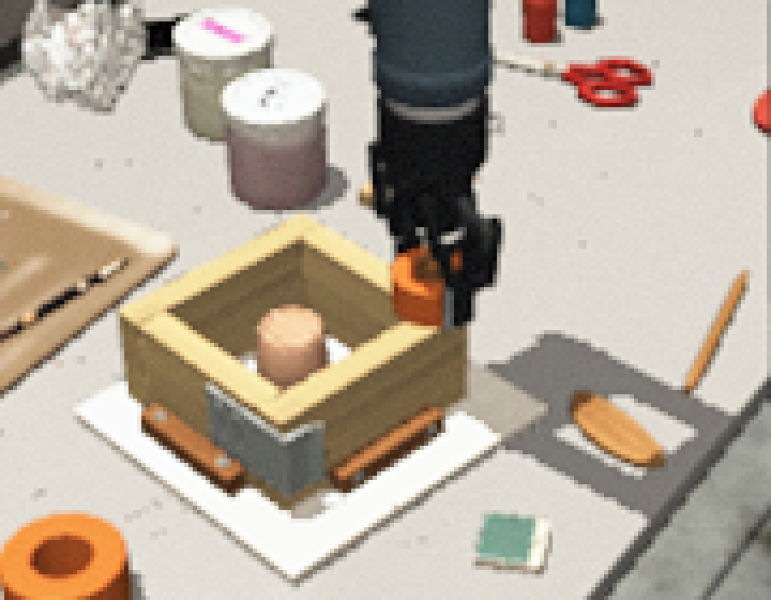

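The collar sits on the wood around the post (420,285), and its contact height of 113.2 matches 92 + 21.2. Release, retreat and verify.

Run:
```python
from h import *; from m import meas; import pickle
fingers.move_gripper(78); p=st("open")["tool_pos"]
r.line_to([p[0],p[1],250],v=120)
r.set_joints([-0.7]+list(sensors.get_state()["qpos"][1:])); st()
f=cams.grab_frame("top"); 
def b(nm,P):
    Q=np.array([tobox(x)[:2] for x in P]); print("  box",Q.mean(0).round(1),np.percentile(Q,[1,99],axis=0).round(1).tolist())
hsv=cv2.cvtColor(f["pixels"],cv2.COLOR_RGB2HSV)
c=cloud(f); 
for nm,lo,hi,h,xy,rad in (("collar",117,127,122,[475,19],45),("post",128,139,132,[475,19],25),("cup",60,76,70,[563,72],50),("tops",86,98,92,BO,150)):
    P=meas(f,nm,lo,hi,h,xy,rad); b(nm,P)
    if nm=="tops":
        Q=np.array([tobox(x)[:2] for x in P])
        for y0 in range(-40,60,15):
            k=Q[(abs(Q[:,1]-y0)<6)&(Q[:,0]<-40)]; print(y0,np.percentile(k[:,0],[5,95]).round(1),end=" ")
a=cv2.resize(f["pixels"][130:240,160:275,::-1],(418,400),interpolation=3)
f=cams.grab_frame("scene"); s=cv2.resize(f["pixels"][150:250,180:275,::-1],(380,400),interpolation=3)
cv2.imwrite("pics/fin.png",np.hstack([a,s]))
```

```text
open t 36.06 tcp [473.2  20.9 112.3] box [-66.9 -77.1 112.3] F [-0.7 -0.2 -0.9] gap 78.0 g 0.0
 t 38.27 tcp [ 426.4 -204.4  248.7] box [ -66.  -307.2  248.7] F [-0.1  0.8  0.2] gap 77.9 g 0.0
collar n 290 px 236.9 206.2 z med 122.1 cen [475.1  19.7] rect [474.2  20.9] [57.3 57.2] 1.63 pca -158.86 circ 
  box [-64.8 -77.9] [[-93.3, -105.6], [-37.2, -49.4]]
post n 50 px 236.7 205.9 z med 131.7 cen [475.2  20.2] rect [475.6  20.2] [21.  19.1] 46.66 pca 64.41 circ 
  box [-64.8 -77.4] [[-75.4, -88.7], [-54.3, -66.7]]
cup n 227 px 219.8 176.1 z med 67.2 cen [562.8  71.8] rect [563.2  71.4] [46.2 45.7] 1.89 pca 57.45 circ 
  box [10.2 -8.7] [[-12.1, -31.1], [32.9, 13.6]]
tops n 1646 px 213.2 174.5 z med 91.8 cen [564.3  89.3] rect [555.3  82.3] [179.5 178.1] 77.68 pca 126.48 circ 
  box [8.1 8.7] [[-87.3, -89.0], [88.9, 87.0]]
-40 [-86.2 -65.5] -25 [-86.7 -65.4] -10 [-86.5 -66. ] 5 [-86.4 -65.8] 20 [-87.4 -65.1] 35 [-86.8 -65.6] 50 [-86.8 -65.4]
```

View pics/fin.png

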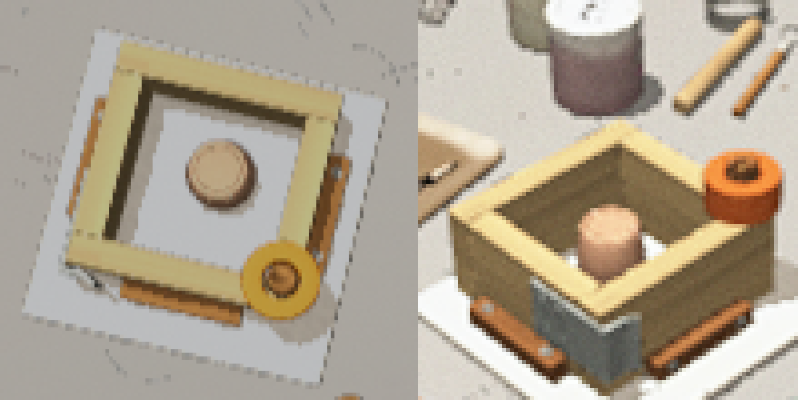

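The final crops show the collar flat round the full post at (281,278), its top at 122 mm. The board sits flush in the hook, the box outline measures 179.5 x 178.1 mm (178 x 178 expected), and the cup is unmoved.

```bash
python3 -c "
from h import *
print(job.close_job())"
```

```text
the job is handed in; nothing more can be done
None
```

The job is handed in at about 38 s; I saw no verdict, but the last pictures showed the board flush in the hook, the collar flat on the wood round both half-posts, and the cup where it started.

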